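# Open the sample cask and hold the probe thermometer in its bung hole

### The arm

A 7-joint arm with a two-finger parallel gripper is mounted at the origin on a cart in front of the work surface, level with it; the furniture and walls round the work are solid. World frame = base frame: x ahead of the robot, y to its left, z up, the work surface at z = 0. Lengths are in m, angles in rad, forces in N, time in s.
With the tool pointing down it reaches from about 0.4 to 0.85 m from the base axis. Payload 6.9 kg.
Tool frame: the origin (TCP) lies between the finger pads; the fingertips stand 14 mm ahead of it and the grasp point (between the pads) lies 5 mm behind it; z points along the fingers, y is the line along which they close (so a half turn about z gives the same grasp; the last joint's range is limited). The gripper opens to 85 mm and grips with 20 to 120 N. Pads are 22 mm wide; open, the fingers measure 114 mm over their backs; the gripper's body (76 mm by 85 mm) begins 54 mm behind the grasp point. The pads swing forward as they close: fully open they stand 13 mm farther back than shut.
Start: joints at [-1.127, 0.507, -0.238, 1.5, 0.126, 1.149, -0.155], TCP at [0.208, 0.589, 0.245] pointing down, gripper open.
Joint ranges: [-3.08, 3.08], [-0.24, 2.05], [-1.43, 1.35], [0, 2.5], [-1.52, 4.66], [0.17, 1.96], [-2.89, 2.89]. Speed limits (rad/s): [2.39, 2.39, 3.14, 3.14, 3.14, 3.14, 3.14].

### API

Orientations are given as a 3x3 rotation matrix whose columns are the frame's x, y, z axes.
In Python, from cell import env gives the robot as it stands. The module is installed in compiled form; this text tells all that it offers.
- The arm moves only by the tool step_arm, never from a script. Its argument "deltas" is a list of rows, each an object with "fingers": the finger opening in cm, from 0 to 8.54; "xyz": the shift along the tool's x, y, z in cm, a list of three; "yaw": the turn about the tool's z in rad. A call has 1 to 8 rows; each row is the pose to reach, as a shift and turn from the pose commanded when the call began, along the tool's axes at that moment; what a row does not reach only later rows make up. A row lasts 1/8 s, in which the tool goes at most 62.5 mm and 10.7 degrees, less where a joint would pass 70% of its speed; a pose out of reach is approached as far as the arm can. A call with a gripper value outside its range is refused whole. The fingers move at their own pace and stop on an object; "grip_force" is the grip in N (left out, the last holds). Time passes only in rows, so rows that repeat a pose let the fingers close. It gives the time, the measured TCP pose, the force, the opening and the grip force at its end, in the units of the state.
- env.get_obs(): the state, without advancing time (a new reading comes with each control period).
- env.snapshot(name): name is "scene" or "top" or "wrist"; returns a dict with "image" (384x512x3 uint8, red, green, blue), "K" (3x3 intrinsics, pixels), "rvec" (rotation vector, rad) and "tvec" (3), from world to camera coordinates, as OpenCV has them. Camera axes: x right, y down, z forward; pixel columns grow to the right and rows downward; lengths in m; the calibration is good to about 2 mm. A picture is of the moment at which its call begins. There is no depth.
- env.sign_off(): hands the job in; it is judged then, once.
The state is a dict: "time": time; "q": joint angles; "joint_velocities": joint speeds; "effort": joint torques, N m; "ee_pos": TCP position; "orientation": TCP orientation; "wrist_force": force on the tool from outside, world axes, zero at the start; "torque": the same for the moment, N m; "finger_gap": finger opening in m; "finger_force": force on a finger pad.
Only numpy, scipy, OpenCV 4.12 (cv2) and the standard library are available. Lean on these libraries where they do the work, as an engineer would, in place of code of your own. Each camera call takes 0.05 s, during which the arm holds its last target. There are 200 camera calls.

### The job

Take the wooden bung out of the little upright cask and stand it upright on the black slate coaster nearest to the robot. Then take the probe thermometer from its wooden stand and lower its stem through the open bung hole, never touching the cask with it, until about two thirds of the stem is below the hole's mouth. Finish holding it there in the gripper, still, upright and centred in the hole, and leave the bottle, the glass, the votive and the steel cup alone.

Things in the scene. Friction and masses are not known exactly. Their poses are not given: they have to be found in the camera images.
- cask: small upright wooden cask with dark hoops, fixed, 170 mm across its belly, 158 mm at the top, 122 mm high. Origin: centre of its underside; z up. Its flat head lies 116 mm above the origin, inside a rim 9 mm wide that stands 6 mm above the head. It is hollow: head 14 mm thick, inner floor 8 mm above the origin. A short wooden spile peg (14 mm across, 8 mm high, fixed) stands in the head 38 mm from the axis, on the side opposite to the bung hole
- bung_hole (a point): centre of the mouth of the bung hole, at the upper face of the cask's head (116 mm above the worktop), 30 mm from the cask's axis; round vertical bore of 28 mm diameter, 14 mm deep, opening into the hollow cask
- bung: loose turned bung, 35 to 70 g, round about its vertical z axis; starts hanging loosely in the bung hole. Origin: centre of its foot, z up. From the origin upward: cork plug 23 to 25 mm across from 0 to 16 mm, flange 38 mm across from 16 to 21 mm (it rests on the cask's head), straight round dark wooden grip 28 mm across from 21 to 56 mm. It stands by itself on its flat foot
- slate: flat square black slate coaster, 66 x 68 x 6 mm, fixed, beside the cask, at the left or the right of it (the one nearer to the robot; another one lies far back). Origin: centre of its underside on the worktop; its top is 6 mm above
- stand: fixed dark wooden stand, an upright block 60 x 60 mm, 105 mm high, on a foot 90 x 90 x 8 mm, on the other side of the cask from the slate. Origin: centre of its underside. A vertical through hole of 14 mm in its top centre takes the probe's stem
- probe: loose probe thermometer, 60 to 130 g, standing upright in the stand: round steel stem 8 mm across and 100 mm long, pointing down, with a black flat-sided handle above. Origin: TIP of the stem; z runs up the stem. Handle from 100 to 160 mm above the tip, 36 mm along its x axis, 24 mm thick along its y axis (grip it across the 24 mm). The handle's underside rests on the stand's top; it lifts straight out
- half_bottle: bystander: loose dark half bottle of wine, 58 mm across, 235 mm high, behind the cask; origin centre of its underside
- wine_glass: bystander: loose stemmed wine glass standing upside down, 81 mm across, 202 mm high, behind to the right; origin centre of its underside
- votive: bystander: loose low glass votive bowl with a tealight in it, 74 mm across, 43 mm high, in front of the cask; origin centre of its underside
- steel_cup: bystander: loose steel cup with a strap handle, 58 x 79 mm, 92 mm high, back left; origin on its underside near the middle

How it is judged:
By the outcome, as a careful person would: the job done as asked, in the order asked, and still so for the second after the job is handed in, while the arm keeps its last pose, push and grip.
It also fails if it takes over 61 s, if anything falls off the work surface, if the arm or the gripper's body presses on something with over 40 N, if the wrist force passes 120 N, or if a joint passes its speed limit or range.

## Working session

There is one attempt and no reset: what is moved stays moved. The work goes in short steps, Python scripts to look and compute and a tool call to move; the robot and the scene stay as the last step left them, time stands still between calls to the robot, and variables do not carry over. Pictures are saved under pics/ and viewed, at most 10 in all, crops included, and the job is handed in when it is done.

Besides the shell and the picture viewer there is one more tool, called after "Emit:" as name(argument=value, ...) on one line, values as JSON. step_arm: Moves the arm, as the interface text tells. Its arguments: {"type":"object","properties":{"deltas":{"type":"array"},"grip_force":{"type":"number"}},"required":["deltas"]}

```bash
mkdir -p pics; cat > h.py <<'E'
import numpy as np, cv2
from cell import env
def snap(n,f=None):
    s=env.snapshot(n)
    if f: cv2.imwrite('pics/'+f,s['image'][:,:,::-1])
    return s
def ray(s,uv):
    R=cv2.Rodrigues(np.array(s['rvec'],float))[0];t=np.array(s['tvec'],float).ravel()
    d=R.T@np.linalg.inv(s['K'])@np.array([uv[0],uv[1],1.]);return -R.T@t,d
def plane(s,uv,z):
    c,d=ray(s,uv);return c+d*(z-c[2])/d[2]
def proj(s,P):
    return cv2.projectPoints(np.array(P,float).reshape(-1,1,3),np.array(s['rvec'],float),np.array(s['tvec'],float),np.array(s['K'],float),None)[0].reshape(-1,2)
E
python3 - <<'E'
from h import *
a=snap('scene','scene.png');b=snap('top','top.png')
for s in(a,b):print(ray(s,(256,192)),s['K'][0][0])
o=env.get_obs();print(o['ee_pos'],o['orientation'],o['time'])
E
```

```text
(array([-0.13936402,  0.44426054,  0.49417183]), array([ 0.78943583, -0.42916482, -0.43912231])) 348.52166820410633
(array([0.42462071, 0.06363244, 1.19273567]), array([ 0.13741704, -0.02178618, -0.99038122])) 432.0057160223838
[0.20765749 0.58903069 0.24451855] [[-9.43150058e-01  3.32366834e-01 -5.04577135e-04]
 [ 3.32367216e-01  9.43148818e-01 -1.53028627e-03]
 [-3.27250744e-05 -1.61099448e-03 -9.99998702e-01]] 0.1
```

View pics/scene.png

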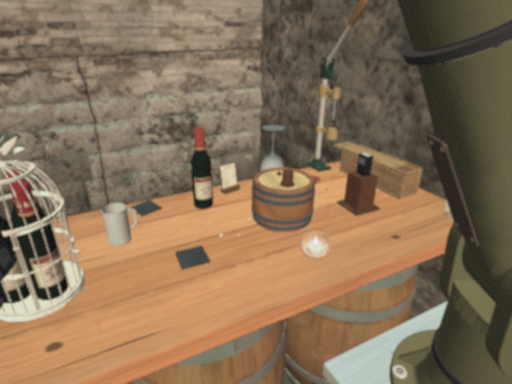

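View pics/top.png

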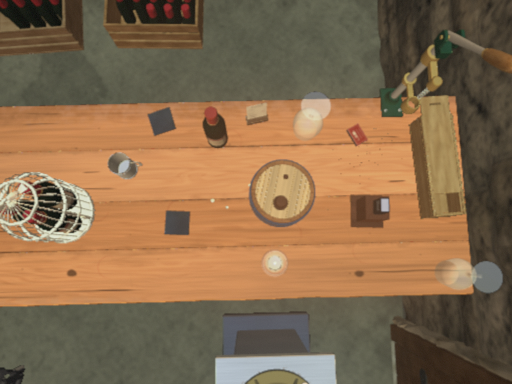

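The scene view shows the cask at about (283,198), the slate at (192,257) and the stand with the probe at (361,185). In the top view the cask is at (283,192), the bung at (280,203), the slate at (177,222), and the stand at (368,210) with the probe's handle at (381,205).

```bash
python3 - <<'E'
from h import *
b=snap('top');a=snap('scene')
A=b['image'][150:240,150:400][:,:,::-1]
c=cv2.resize(A,None,fx=3.2,fy=3.2,interpolation=cv2.INTER_CUBIC)
B=a['image'][140:235,245:385][:,:,::-1]
d=cv2.resize(B,None,fx=3.2,fy=3.2,interpolation=cv2.INTER_CUBIC)
o=np.zeros((600,800,3),np.uint8);o[:c.shape[0],:c.shape[1]]=c;o[290:290+d.shape[0],:d.shape[1]]=d
cv2.imwrite('pics/crop.png',o)
I=b['image'].astype(int)
# slate
g=cv2.inRange(b['image'],(0,0,0),(75,75,75));n,l,st,ce=cv2.connectedComponentsWithStats(g)
for i in range(1,n):
    if st[i,4]>60 and 100<ce[i][0]<400 and 90<ce[i][1]<300:
        m=(l==i).astype(np.uint8);k=cv2.findContours(m,0,2)[0][0]
        print(st[i],ce[i].round(1),cv2.minAreaRect(k),plane(b,ce[i],.006).round(4))
for n_,uv,z in(('cask',(283,192),.122),('bung',(280,203),.151),('probe',(381.5,205),.165)):print(n_,plane(b,uv,z).round(4))
E
```

```text
[204 115  22  24 300] [215.1 129.1] ((214.6270294189453, 127.537841796875), (21.982919692993164, 19.997840881347656), 72.89727020263672) [0.7716 0.1483 0.006 ]
cask [ 0.5716 -0.0275  0.122 ]
bung [ 0.5408 -0.0168  0.151 ]
probe [ 0.5285 -0.2587  0.165 ]
```

View pics/crop.png

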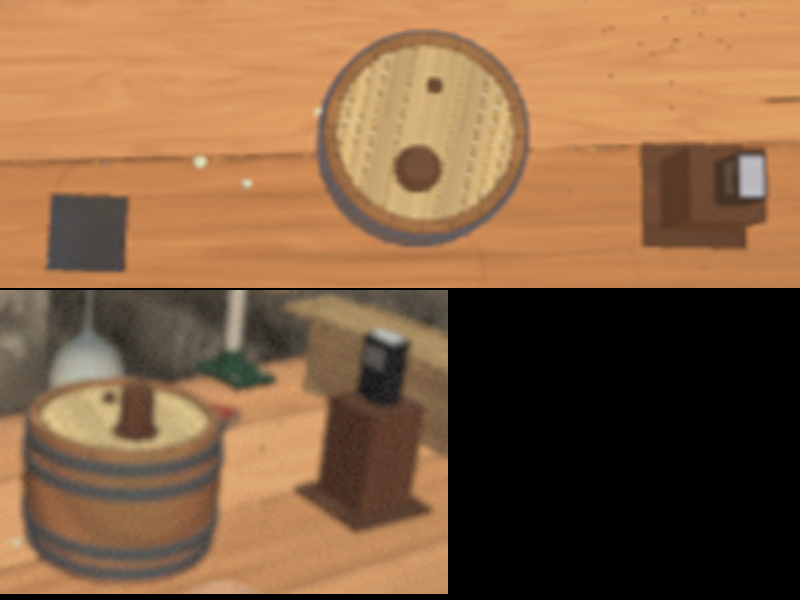

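The crop shows the bung's flange at about (418,168) and the spile peg at (435,86). The probe's light cap is at (752,176), with its long side running along world x, and the slate is at (88,233). Next I get these with masks.

```bash
python3 - <<'E'
from h import *
b=snap('top');a=snap('scene')
im=b['image'];I=im.astype(int)
def comp(m,x0,x1,y0,y1,lab,z,mn=15):
    k=np.zeros(m.shape,np.uint8);k[y0:y1,x0:x1]=m[y0:y1,x0:x1]
    n,l,st,ce=cv2.connectedComponentsWithStats(k)
    for i in range(1,n):
        if st[i,4]>=mn:
            c=cv2.findContours((l==i).astype(np.uint8),0,2)[0][0]
            print(lab,st[i],ce[i].round(1),np.round(cv2.minAreaRect(c)[2]),plane(b,ce[i],z).round(4))
grey=(I.max(2)-I.min(2)<25)
print(I[222,177],I[205,385],I[203,280],I[210,372],I[190,300])
comp((grey&(I.sum(2)<330)).astype(np.uint8),155,200,200,245,'slate',.006)
comp((grey&(I.sum(2)>380)).astype(np.uint8),360,400,190,225,'cap',.165)
hsv=cv2.cvtColor(im,cv2.COLOR_RGB2HSV)
comp((I.sum(2)<300).astype(np.uint8),262,304,170,212,'bung',.121,8)
comp((I.sum(2)<330).astype(np.uint8),345,400,185,232,'stand',.1)
# head ellipse: yellowish
print('cagefront',plane(b,(50,243),0),'votive',plane(b,(275,263),.03),'crate',plane(b,(420,160),.1))
for n,P in(('hole?',[.545,-.02,.121]),):print(proj(a,P),proj(b,P))
E
```

```text
[77 71 69] [187 184 190] [120  83  58] [101  68  47] [205 173 125]
slate [165 211  24  24 507] [176.7 222.5] 3.0 [0.5101 0.2575 0.006 ]
cap [381 199   8  12  96] [384.5 204.5] 90.0 [ 0.5296 -0.266   0.165 ]
bung [284 175   4   4  13] [285.4 176.4] 90.0 [ 0.6112 -0.035   0.121 ]
bung [274 196  14  14 151] [280.  202.4] 90.0 [ 0.5457 -0.0192  0.121 ]
stand [ 350  195   40   33 1112] [367.3 211.1] 90.0 [ 0.5205 -0.2419  0.1   ]
cagefront [0.46275496 0.60509243 0.        ] votive [ 0.39418466 -0.00739227  0.03      ] crate [ 0.6494961 -0.3863523  0.1      ]
[[287.43970642 182.35156361]] [[280.34040874 202.65762453]]
```

Emit:
step_arm(deltas=[{"fingers": 8.5, "xyz": [0, 0, -6], "yaw": 0}, {"fingers": 8.5, "xyz": [0, 0, -6], "yaw": 0}])

```text
time: 0.55
ee_pos: [0.2081, 0.5914, 0.31]
orientation: [[-0.943, 0.332, 0.002], [0.333, 0.943, 0.008], [0.0, 0.008, -1.0]]
wrist_force: [-0.0, 1.0, -0.3]
finger_gap: 0.085
finger_force: 0.0
```

Bung at (0.5455, -0.019), slate at (0.510, 0.2575), probe at about (0.530, -0.266). I'm moving over the bung.

Emit:
step_arm(deltas=[{"fingers": 8.5, "xyz": [-4, -3.5, 0], "yaw": -0.03}, {"fingers": 8.5, "xyz": [-8, -7.1, 0], "yaw": -0.08}, {"fingers": 8.5, "xyz": [-12, -10.6, 0], "yaw": -0.13}, {"fingers": 8.5, "xyz": [-16, -14.2, 0], "yaw": -0.18}, {"fingers": 8.5, "xyz": [-20, -17.7, 0], "yaw": -0.23}, {"fingers": 8.5, "xyz": [-24, -21.2, 0], "yaw": -0.28}, {"fingers": 8.5, "xyz": [-28, -24.8, 0], "yaw": -0.33}, {"fingers": 8.5, "xyz": [-30, -26.6, 0], "yaw": -0.34}])

```text
time: 1.55
ee_pos: [0.4035, 0.2357, 0.3051]
orientation: [[-1.0, 0.002, 0.0], [0.002, 1.0, -0.001], [-0.0, -0.001, -1.0]]
wrist_force: [1.5, 0.1, 0.1]
finger_gap: 0.0849
finger_force: 0.0
```

Emit:
step_arm(deltas=[{"fingers": 8.5, "xyz": [-2.5, -4.5, 0], "yaw": 0}, {"fingers": 8.5, "xyz": [-5, -9, 0], "yaw": 0}, {"fingers": 8.5, "xyz": [-7.5, -13.5, 0], "yaw": 0}, {"fingers": 8.5, "xyz": [-10, -18, 0], "yaw": 0}, {"fingers": 8.5, "xyz": [-12.5, -22.5, 0], "yaw": 0}, {"fingers": 8.5, "xyz": [-14.3, -25.8, 0], "yaw": 0}, {"fingers": 8.5, "xyz": [-14.3, -25.8, 0], "yaw": 0}])

```text
time: 2.42
ee_pos: [0.5462, -0.0226, 0.3045]
orientation: [[-1.0, 0.004, -0.001], [0.004, 1.0, -0.002], [0.001, -0.002, -1.0]]
wrist_force: [-0.7, 0.5, -0.9]
finger_gap: 0.0853
finger_force: 0.0
```

```bash
python3 - <<'E'
from h import *
w=snap('wrist','w1.png');print(ray(w,(256,192)),proj(w,[[.5455,-.019,.156],[.5455,-.019,.121]]))
print(env.get_obs()['ee_pos'])
E
```

```text
(array([ 0.46947629, -0.02245246,  0.4325828 ]), array([ 0.30056439, -0.00261578, -0.95375864])) [[260.08073898 181.6226256 ]
 [259.71276855 173.50696341]]
[ 0.54559917 -0.02012553  0.30456214]
```

View pics/w1.png

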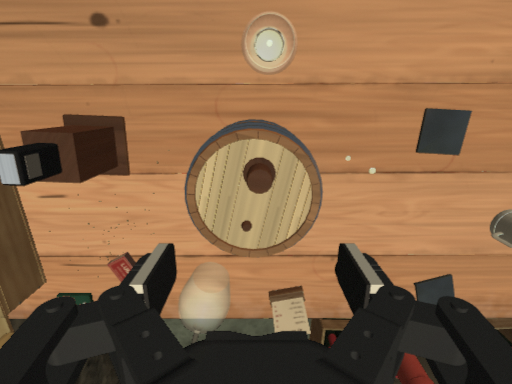

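The wrist view shows the bung at (259,174), where I predicted it; the votive (269,43) and slate (444,131) are clear of the fingers. I'm descending to grasp it.

Emit:
step_arm(deltas=[{"fingers": 8.5, "xyz": [0, 0, 4], "yaw": 0}, {"fingers": 8.5, "xyz": [0, 0, 8], "yaw": 0}, {"fingers": 8, "xyz": [0, 0, 12], "yaw": 0}, {"fingers": 7, "xyz": [0, 0, 14.5], "yaw": 0}, {"fingers": 6, "xyz": [0, 0, 16], "yaw": 0}, {"fingers": 5, "xyz": [0, 0, 16.4], "yaw": 0}, {"fingers": 4.5, "xyz": [0, 0, 16.4], "yaw": 0}, {"fingers": 4.0, "xyz": [0, 0, 16.4], "yaw": 0}])

```text
time: 3.48
ee_pos: [0.5461, -0.0189, 0.1422]
orientation: [[-1.0, -0.001, 0.002], [-0.001, 1.0, 0.0], [-0.002, 0.0, -1.0]]
wrist_force: [0.2, -0.8, 1.0]
finger_gap: 0.0401
finger_force: 0.0
```

Emit:
step_arm(deltas=[{"fingers": 3, "xyz": [0, 0, 0], "yaw": 0}, {"fingers": 2, "xyz": [0, 0, 0], "yaw": 0}, {"fingers": 2, "xyz": [0, 0, 0], "yaw": 0}, {"fingers": 2, "xyz": [0, 0, 0], "yaw": 0}, {"fingers": 2, "xyz": [0, 0, 0], "yaw": 0}, {"fingers": 2, "xyz": [0, 0, 0], "yaw": 0}], grip_force=30)

```text
time: 4.22
ee_pos: [0.5459, -0.019, 0.1421]
orientation: [[-1.0, -0.001, 0.001], [-0.001, 1.0, -0.0], [-0.001, -0.0, -1.0]]
wrist_force: [-1.5, 0.4, 5.5]
finger_gap: 0.0267
finger_force: 29.4
```

Emit:
step_arm(deltas=[{"fingers": 2, "xyz": [0, 0, -0.5], "yaw": 0}, {"fingers": 2, "xyz": [0, 0, -1.5], "yaw": 0}, {"fingers": 2, "xyz": [0, 0, -3], "yaw": 0}, {"fingers": 2, "xyz": [0, 0, -5], "yaw": 0}, {"fingers": 2, "xyz": [0, 0, -7], "yaw": 0}, {"fingers": 2, "xyz": [0, 0, -8], "yaw": 0}, {"fingers": 2, "xyz": [0, 0, -8], "yaw": 0}, {"fingers": 2, "xyz": [0, 0, -8], "yaw": 0}])

```text
time: 5.22
ee_pos: [0.5452, -0.019, 0.2207]
orientation: [[-1.0, -0.001, -0.001], [-0.001, 1.0, -0.0], [0.001, -0.0, -1.0]]
wrist_force: [-0.2, -0.1, -0.9]
finger_gap: 0.0268
finger_force: 29.7
```

```bash
python3 - <<'E'
from h import *
o=env.get_obs();print(o['ee_pos'],o['finger_gap'],o['wrist_force'])
a=snap('scene');w=snap('wrist')
c=np.zeros((600,800,3),np.uint8);c[:384,:512]=w['image'][:,:,::-1]
d=cv2.resize(a['image'][110:240,210:350][:,:,::-1],None,fx=2,fy=2);c[300:300+d.shape[0],515:515+d.shape[1]]=d
cv2.imwrite('pics/lift.png',c)
E
```

```text
[ 0.54518255 -0.01895169  0.22073015] 0.026751796916320767 [-0.22421848 -0.10169967 -0.8995243 ]
```

View pics/lift.png

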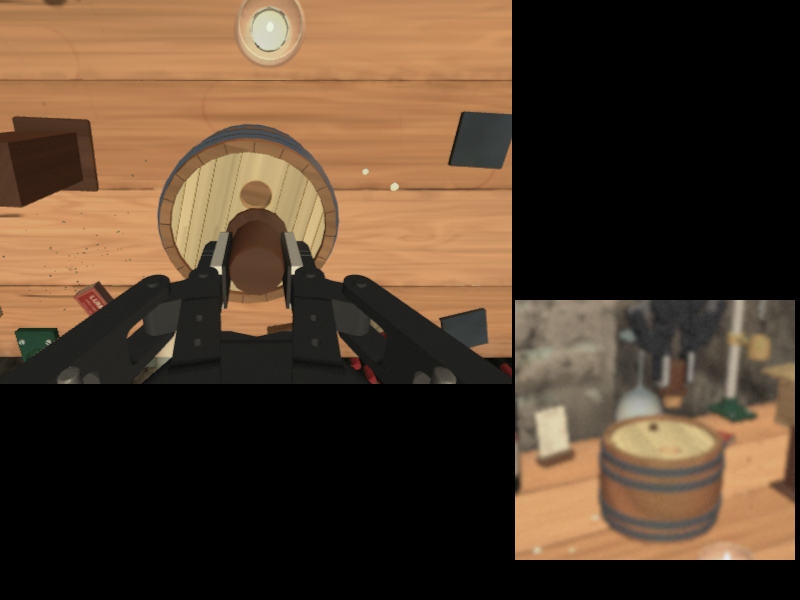

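The bung is lifted and upright in the fingers, and the open hole shows at (256,194) in the wrist view. I'm carrying it to the slate.

Emit:
step_arm(deltas=[{"fingers": 2, "xyz": [0.4, 3, 0], "yaw": 0}, {"fingers": 2, "xyz": [1, 8, 0], "yaw": 0}, {"fingers": 2, "xyz": [1.6, 13, 0], "yaw": 0}, {"fingers": 2, "xyz": [2.3, 18, 0], "yaw": 0}, {"fingers": 2, "xyz": [2.9, 23, 0], "yaw": 0}, {"fingers": 2, "xyz": [3.4, 26.6, 0], "yaw": 0}, {"fingers": 2, "xyz": [3.5, 27.6, 2], "yaw": 0}, {"fingers": 2, "xyz": [3.5, 27.6, 5], "yaw": 0}])

```text
time: 6.32
ee_pos: [0.5101, 0.2589, 0.1707]
orientation: [[-1.0, -0.004, 0.001], [-0.004, 1.0, 0.001], [-0.001, 0.001, -1.0]]
wrist_force: [0.1, 0.7, -0.5]
finger_gap: 0.0271
finger_force: 29.7
```

Emit:
step_arm(deltas=[{"fingers": 2, "xyz": [0, 0, 3], "yaw": 0}, {"fingers": 2, "xyz": [0, 0, 6], "yaw": 0}, {"fingers": 2, "xyz": [0, 0, 8.5], "yaw": 0}, {"fingers": 2, "xyz": [0, 0, 10.5], "yaw": 0}, {"fingers": 2, "xyz": [0, 0, 11.2], "yaw": 0}, {"fingers": 2, "xyz": [0, 0, 11.2], "yaw": 0}, {"fingers": 2, "xyz": [0, 0, 11.2], "yaw": 0}, {"fingers": 2, "xyz": [0, 0, 11.2], "yaw": 0}])

```text
time: 7.32
ee_pos: [0.5107, 0.2572, 0.0601]
orientation: [[-1.0, -0.001, 0.001], [-0.001, 1.0, 0.001], [-0.001, 0.001, -1.0]]
wrist_force: [-0.5, -0.3, -0.6]
finger_gap: 0.0268
finger_force: 29.7
```

```bash
python3 - <<'E'
from h import *
a=snap('scene');w=snap('wrist')
c=np.zeros((600,800,3),np.uint8);c[:384,:512]=w['image'][:,:,::-1]
u=proj(a,[.51,.2575,.03])[0].astype(int);print(u)
d=cv2.resize(a['image'][u[1]-60:u[1]+40,u[0]-60:u[0]+60][:,:,::-1],None,fx=2.3,fy=2.3);c[300:300+d.shape[0],515:515+d.shape[1]]=d
cv2.imwrite('pics/place.png',c)
o=env.get_obs();print(o['ee_pos'],o['finger_gap'],o['wrist_force'])
E
```

```text
[191 246]
[0.51052176 0.25713286 0.05985117] 0.026776893687518146 [-0.75811305  0.20719845 -0.58098449]
```

View pics/place.png

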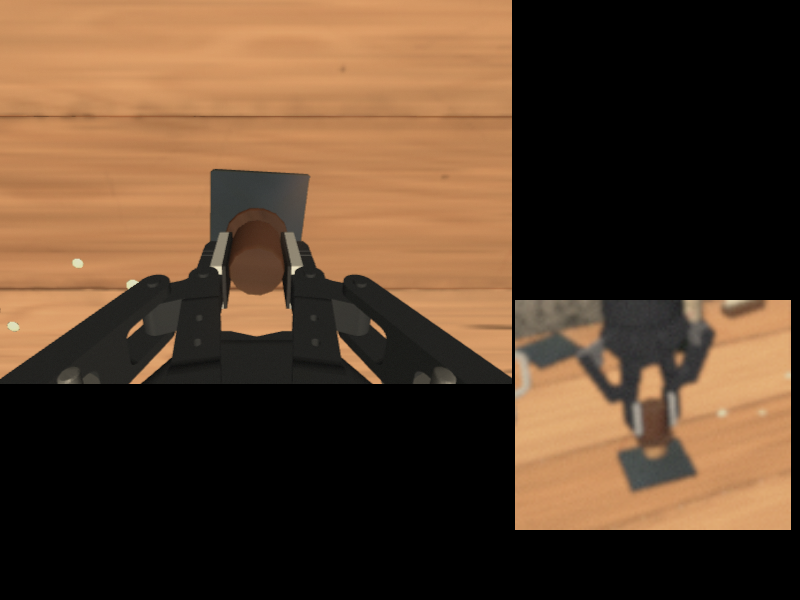

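The bung hangs about 12 mm above the slate. The slate's near edge runs from (212,170) to (309,176), and I use it to check the centring.

```bash
python3 - <<'E'
from h import *
w=snap('wrist')
A=plane(w,(211,170),.006);B=plane(w,(309,176),.006);e=B-A;n=np.array([abs(e[1]),-e[0]*np.sign(e[1]),0]);n/=np.linalg.norm(n)
print(A,B,np.linalg.norm(e),(A+B)/2+n*.033)
E
```

```text
[0.47595948 0.22671166 0.006     ] [0.4798969  0.29216534 0.006     ] 0.06557200259410732 [0.51086865 0.25745694 0.006     ]
```

Emit:
step_arm(deltas=[{"fingers": 2, "xyz": [0, 0, 0.5], "yaw": 0}, {"fingers": 2, "xyz": [0, 0, 0.8], "yaw": 0}, {"fingers": 2, "xyz": [0, 0, 0.8], "yaw": 0}])

```text
time: 7.85
ee_pos: [0.51, 0.2569, 0.0508]
orientation: [[-1.0, -0.001, -0.001], [-0.001, 1.0, -0.0], [0.001, -0.0, -1.0]]
wrist_force: [0.6, -0.2, -0.1]
finger_gap: 0.0267
finger_force: 29.7
```

Centred to within 1 mm. I'm lowering the last few mm.

Emit:
step_arm(deltas=[{"fingers": 2, "xyz": [0, 0, 0.15], "yaw": 0}, {"fingers": 2, "xyz": [0, 0, 0.3], "yaw": 0}, {"fingers": 2, "xyz": [0, 0, 0.3], "yaw": 0}, {"fingers": 2, "xyz": [0, 0, 0.3], "yaw": 0}])

```text
time: 8.35
ee_pos: [0.5103, 0.257, 0.0483]
orientation: [[-1.0, -0.001, 0.0], [-0.001, 1.0, 0.0], [-0.0, 0.0, -1.0]]
wrist_force: [0.1, 0.4, -0.3]
finger_gap: 0.0265
finger_force: 29.8
```

Emit:
step_arm(deltas=[{"fingers": 2, "xyz": [0, 0, 0.1], "yaw": 0}, {"fingers": 2, "xyz": [0, 0, 0.1], "yaw": 0}, {"fingers": 2, "xyz": [0, 0, 0.1], "yaw": 0}])

```text
time: 8.72
ee_pos: [0.5104, 0.257, 0.0483]
orientation: [[-1.0, -0.001, 0.001], [-0.001, 1.0, 0.0], [-0.001, 0.0, -1.0]]
wrist_force: [-1.9, -1.1, 9.5]
finger_gap: 0.027
finger_force: 30.7
```

Contact at 9.5 N. I'm opening gently and then lifting.

Emit:
step_arm(deltas=[{"fingers": 2.8, "xyz": [0, 0, 0], "yaw": 0}, {"fingers": 3.2, "xyz": [0, 0, 0], "yaw": 0}, {"fingers": 3.8, "xyz": [0, 0, 0], "yaw": 0}, {"fingers": 4.6, "xyz": [0, 0, 0], "yaw": 0}, {"fingers": 5.6, "xyz": [0, 0, 0], "yaw": 0}, {"fingers": 5.6, "xyz": [0, 0, 0], "yaw": 0}, {"fingers": 5.6, "xyz": [0, 0, -1], "yaw": 0}, {"fingers": 5.6, "xyz": [0, 0, -3], "yaw": 0}])

```text
time: 9.72
ee_pos: [0.5098, 0.2568, 0.0775]
orientation: [[-1.0, -0.001, -0.001], [-0.001, 1.0, -0.001], [0.001, -0.001, -1.0]]
wrist_force: [0.1, 0.0, 0.3]
finger_gap: 0.0559
finger_force: 0.0
```

Emit:
step_arm(deltas=[{"fingers": 5.6, "xyz": [0, 0, -4], "yaw": 0}, {"fingers": 5.6, "xyz": [0, 0, -9], "yaw": 0}, {"fingers": 5.6, "xyz": [0, 0, -14], "yaw": 0}, {"fingers": 5.6, "xyz": [0, 0, -18], "yaw": 0}, {"fingers": 5.6, "xyz": [0, 0, -21], "yaw": 0}, {"fingers": 5.6, "xyz": [0, 0, -22], "yaw": 0}])

```text
time: 10.48
ee_pos: [0.5107, 0.2573, 0.2998]
orientation: [[-1.0, -0.001, 0.003], [-0.001, 1.0, 0.002], [-0.003, 0.002, -1.0]]
wrist_force: [0.2, -0.0, -0.1]
finger_gap: 0.056
finger_force: 0.0
```

Emit:
step_arm(deltas=[{"fingers": 5.6, "xyz": [0, -3, 0], "yaw": 0}, {"fingers": 5.6, "xyz": [0, -8, 0], "yaw": 0}, {"fingers": 5.6, "xyz": [0, -13, 0], "yaw": 0}, {"fingers": 5.6, "xyz": [0, -18, 0], "yaw": 0}, {"fingers": 5.6, "xyz": [0, -23, 0], "yaw": 0}, {"fingers": 5.6, "xyz": [0, -26.6, 0], "yaw": 0}, {"fingers": 5.6, "xyz": [0, -27.6, 0], "yaw": 0}, {"fingers": 5.6, "xyz": [0, -27.6, 0], "yaw": 0}])

```text
time: 11.48
ee_pos: [0.5103, -0.0189, 0.2968]
orientation: [[-1.0, -0.0, -0.001], [-0.0, 1.0, 0.0], [0.001, 0.0, -1.0]]
wrist_force: [0.7, 0.2, -0.7]
finger_gap: 0.0558
finger_force: 0.0
```

```bash
cat > hole.py <<'E'
from h import *
for k in('wrist','top'):
    w=snap(k);I=w['image'].astype(int)
    u=proj(w,[[.5455,-.019,.116]])[0].astype(int)
    hsv=cv2.cvtColor(w['image'],cv2.COLOR_RGB2HSV)
    r=45 if k=='wrist' else 13
    P=hsv[u[1]-r:u[1]+r,u[0]-r:u[0]+r]
    _,m=cv2.threshold(P[:,:,1],0,255,cv2.THRESH_OTSU)
    n,l,st,ce=cv2.connectedComponentsWithStats(m)
    i=l[r,r];
    if i: c=ce[i]+u-r;print(k,u,c,st[i],plane(w,c,.116).round(4))
b=snap('top')['image'].astype(int);g=((b.max(2)-b.min(2)<25)&(b.sum(2)<330))
print(b[205:240,160:195].sum(2)[::3,::3])
print(env.get_obs()['ee_pos'])
s=snap('wrist','w2.png')
E
python3 hole.py
```

```text
wrist [256 203] [254.65589041 206.75657534] [   0    3   90   87 7300] [ 0.5491 -0.0208  0.116 ]
top [279 202] [282.41949153 201.59322034] [  7   0  19  26 472] [ 0.5481 -0.0257  0.116 ]
[[429 428 429 413 428 428 431 427 429 425 435 430]
 [432 431 435 432 443 445 445 442 441 439 441 440]
 [426 428 298 254 275 266 290 286 309 330 385 421]
 [428 432 264 238 241 232 230 233 231 233 363 422]
 [432 429 262 241 235 240 205 216 236 235 395 426]
 [434 431 254 234 237 241 201 209 226 225 407 438]
 [440 447 250 242 245 243 202 213 222 226 430 424]
 [445 446 247 238 217 204 199 218 226 219 457 455]
 [447 442 241 240 234 227 227 220 226 228 448 450]
 [426 425 242 240 228 224 221 222 226 229 433 437]
 [441 436 414 400 392 397 389 390 393 388 434 429]
 [435 435 432 430 428 424 432 432 429 426 433 429]]
[ 0.51055325 -0.01722948  0.29704775]
```

View pics/w2.png

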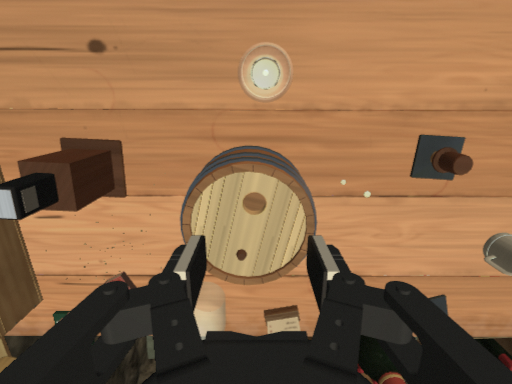

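The bung stands on the slate at (446,160), and the open hole is at about (254,203). Next I measure the hole with a tighter window and move on to the probe.

```bash
cat > hole.py <<'E'
from h import *
w=snap('wrist');u=np.array([254,203]);r=18
P=cv2.cvtColor(w['image'],cv2.COLOR_RGB2GRAY)[u[1]-r:u[1]+r,u[0]-r:u[0]+r]
_,m=cv2.threshold(P,0,255,cv2.THRESH_OTSU+cv2.THRESH_BINARY_INV)
n,l,st,ce=cv2.connectedComponentsWithStats(m);i=l[r,r]
c=cv2.findContours((l==i).astype(np.uint8),0,2)[0][0];e=cv2.fitEllipse(c)
for c in (ce[i],np.array(e[0])):print(c+u-r,st[i],e[1],plane(w,c+u-r,.116).round(4))
E
python3 hole.py
```

```text
[254.33164557 202.56202532] [  7   7  24  22 395] (20.264862060546875, 23.024154663085938) [ 0.5444 -0.0194  0.116 ]
[254.35282326 202.52839088] [  7   7  24  22 395] (20.264862060546875, 23.024154663085938) [ 0.5443 -0.0194  0.116 ]
```

Emit:
step_arm(deltas=[{"fingers": 6.5, "xyz": [0, -3, 0], "yaw": 0}, {"fingers": 7, "xyz": [0, -7, 0], "yaw": 0}, {"fingers": 7, "xyz": [0, -11, 0], "yaw": 0}, {"fingers": 7, "xyz": [0, -15, 0], "yaw": 0}, {"fingers": 7, "xyz": [0, -19, 0], "yaw": 0}, {"fingers": 7, "xyz": [0, -23, 0], "yaw": 0}, {"fingers": 7, "xyz": [0, -24.6, 0], "yaw": 0}, {"fingers": 7, "xyz": [0, -24.6, 0], "yaw": 0}])

```text
time: 12.72
ee_pos: [0.511, -0.2649, 0.297]
orientation: [[-1.0, -0.0, -0.0], [-0.0, 1.0, 0.0], [0.0, 0.0, -1.0]]
wrist_force: [-0.1, 1.0, -0.2]
finger_gap: 0.07
finger_force: 0.0
```

```bash
python3 - <<'E'
from h import *
s=snap('wrist','w3.png');print(env.get_obs()['ee_pos'],proj(s,[[.5296,-.266,.165],[.5296,-.266,.105]]))
E
```

```text
[ 0.5112826  -0.26357723  0.29707202] [[255.21580099 204.8659635 ]
 [255.34252765 187.5425256 ]]
```

View pics/w3.png

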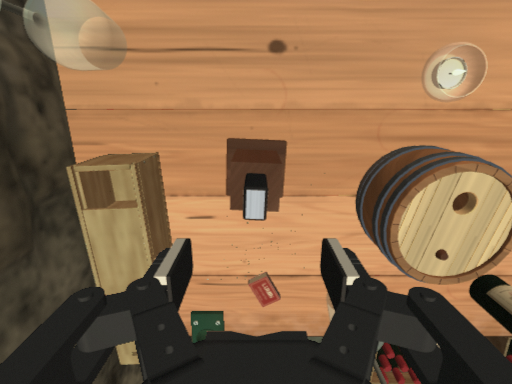

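The wrist view shows the probe's cap at (255,205), where I predicted it, and aligned with the fingers. I measure its angle before descending.

```bash
python3 - <<'E'
from h import *
w=snap('wrist');I=w['image'].astype(int)
m=np.zeros(I.shape[:2],np.uint8);m[165:235,230:285]=((I.max(2)-I.min(2)<30)&(I.sum(2)>330))[165:235,230:285]
c=max(cv2.findContours(m,0,2)[0],key=cv2.contourArea);r=cv2.minAreaRect(c);print(r)
P=[plane(w,p,.165) for p in cv2.boxPoints(r)];print(np.round(P,4),plane(w,r[0],.165))
E
```

```text
((253.5, 204.0), (28.0, 19.0), 90.0)
[[ 0.5146 -0.2755  0.165 ]
 [ 0.5146 -0.257   0.165 ]
 [ 0.544  -0.2567  0.165 ]
 [ 0.544  -0.2758  0.165 ]] [ 0.52906326 -0.26626269  0.165     ]
```

Emit:
step_arm(deltas=[{"fingers": 7, "xyz": [-1, 0, 0], "yaw": 0}, {"fingers": 7, "xyz": [-1.8, -0.15, 3], "yaw": 0}, {"fingers": 7, "xyz": [-1.8, -0.15, 7], "yaw": 0}, {"fingers": 6.5, "xyz": [-1.8, -0.15, 11], "yaw": 0}, {"fingers": 6, "xyz": [-1.8, -0.15, 14], "yaw": 0}, {"fingers": 5, "xyz": [-1.8, -0.15, 15.5], "yaw": 0}, {"fingers": 4.5, "xyz": [-1.8, -0.15, 15.5], "yaw": 0}, {"fingers": 4, "xyz": [-1.8, -0.15, 15.5], "yaw": 0}])

```text
time: 13.82
ee_pos: [0.5298, -0.2666, 0.1435]
orientation: [[-1.0, -0.002, 0.002], [-0.002, 1.0, -0.001], [-0.002, -0.001, -1.0]]
wrist_force: [-0.5, 0.5, 0.1]
finger_gap: 0.0399
finger_force: 0.0
```

Emit:
step_arm(deltas=[{"fingers": 3, "xyz": [0, 0, 0], "yaw": 0}, {"fingers": 2.6, "xyz": [0, 0, 0], "yaw": 0}, {"fingers": 2, "xyz": [0, 0, 0], "yaw": 0}, {"fingers": 1.5, "xyz": [0, 0, 0], "yaw": 0}, {"fingers": 1.5, "xyz": [0, 0, 0], "yaw": 0}, {"fingers": 1.5, "xyz": [0, 0, 0], "yaw": 0}], grip_force=40)

```text
time: 14.58
ee_pos: [0.5292, -0.2667, 0.1431]
orientation: [[-1.0, -0.001, 0.001], [-0.001, 1.0, -0.001], [-0.001, -0.001, -1.0]]
wrist_force: [-0.7, 0.9, 5.8]
finger_gap: 0.0239
finger_force: 39.8
```

Emit:
step_arm(deltas=[{"fingers": 1.5, "xyz": [0, 0, -0.5], "yaw": 0}, {"fingers": 1.5, "xyz": [0, 0, -2], "yaw": 0}, {"fingers": 1.5, "xyz": [0, 0, -4.5], "yaw": 0}, {"fingers": 1.5, "xyz": [0, 0, -7.5], "yaw": 0}, {"fingers": 1.5, "xyz": [0, 0, -10.5], "yaw": 0}, {"fingers": 1.5, "xyz": [0, 0, -13.5], "yaw": 0}, {"fingers": 1.5, "xyz": [0, 0, -15], "yaw": 0}, {"fingers": 1.5, "xyz": [0, 0, -15], "yaw": 0}])

```text
time: 15.58
ee_pos: [0.5291, -0.2667, 0.2933]
orientation: [[-1.0, -0.001, 0.002], [-0.001, 1.0, -0.001], [-0.002, -0.001, -1.0]]
wrist_force: [-0.1, 0.3, -1.6]
finger_gap: 0.0239
finger_force: 39.2
```

```bash
python3 - <<'E'
from h import *
o=env.get_obs();p=o['ee_pos'];print(p,o['finger_gap'],o['wrist_force'])
a=snap('scene');w=snap('wrist');b=snap('top')
c=np.zeros((600,800,3),np.uint8);c[:384,:512]=w['image'][:,:,::-1]
def pt(s):return proj(s,[[p[0],p[1],p[2]-.138],[p[0],p[1],p[2]-.038]])
print('exp tip/handle bottom scene',pt(a),'wrist',pt(w))
u=pt(a)[0].astype(int)
d=cv2.resize(a['image'][u[1]-60:u[1]+40,u[0]-40:u[0]+40][:,:,::-1],None,fx=3.5,fy=3.5);c[200:200+d.shape[0],515:515+d.shape[1]]=d
cv2.imwrite('pics/p.png',c)
E
```

```text
[ 0.52913096 -0.26666483  0.29326887] 0.02390850941653634 [-0.1272779   0.28840779 -1.58307389]
exp tip/handle bottom scene [[365.37991188 156.94394572]
 [370.95102121 121.76840289]] wrist [[256.13963401 185.80346479]
 [256.17868478 229.19588881]]
```

View pics/p.png

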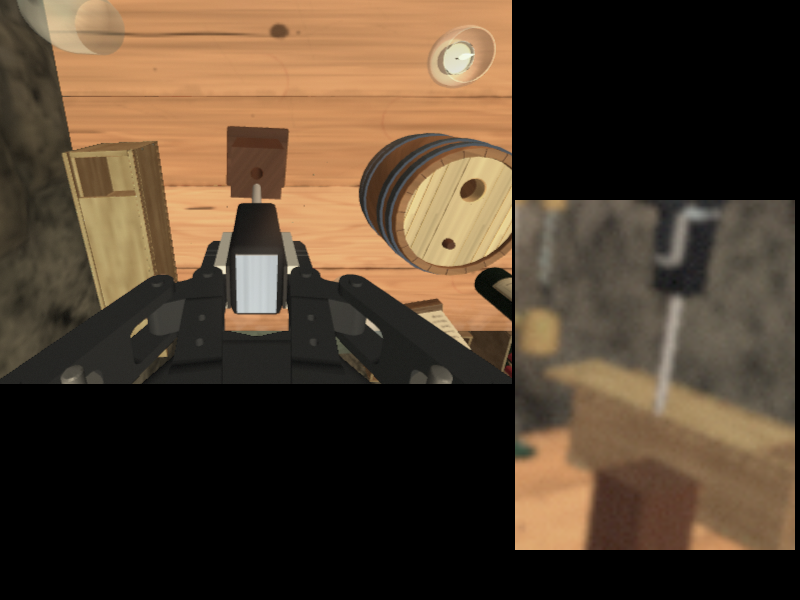

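The probe is lifted and vertical, its tip within 1 px of the expected spot in both views ((256,185) in the wrist view). I'm moving over the hole.

Emit:
step_arm(deltas=[{"fingers": 1.5, "xyz": [-0.1, 2, 0], "yaw": 0}, {"fingers": 1.5, "xyz": [-0.4, 6, 0], "yaw": 0}, {"fingers": 1.5, "xyz": [-0.7, 10.5, 0], "yaw": 0}, {"fingers": 1.5, "xyz": [-1, 15, 0], "yaw": 0}, {"fingers": 1.5, "xyz": [-1.3, 19.5, 0], "yaw": 0}, {"fingers": 1.5, "xyz": [-1.5, 23, 0], "yaw": 0}, {"fingers": 1.5, "xyz": [-1.55, 24.7, 0], "yaw": 0}, {"fingers": 1.5, "xyz": [-1.55, 24.7, 0], "yaw": 0}])

```text
time: 16.73
ee_pos: [0.5438, -0.0182, 0.292]
orientation: [[-1.0, -0.004, -0.001], [-0.004, 1.0, 0.0], [0.001, 0.0, -1.0]]
wrist_force: [0.9, -0.0, -0.5]
finger_gap: 0.0237
finger_force: 39.3
```

Emit:
step_arm(deltas=[{"fingers": 1.5, "xyz": [0, 0, 0.5], "yaw": 0}, {"fingers": 1.5, "xyz": [0, 0, 1], "yaw": 0}, {"fingers": 1.5, "xyz": [0, 0, 1.5], "yaw": 0}, {"fingers": 1.5, "xyz": [0, 0, 1.5], "yaw": 0}, {"fingers": 1.5, "xyz": [0, 0, 1.5], "yaw": 0}])

```text
time: 17.35
ee_pos: [0.5441, -0.0197, 0.2773]
orientation: [[-1.0, -0.001, 0.0], [-0.001, 1.0, -0.0], [-0.0, -0.0, -1.0]]
wrist_force: [-0.4, 0.6, -1.5]
finger_gap: 0.0235
finger_force: 39.3
```

```bash
python3 - <<'E'
from h import *
o=env.get_obs();p=o['ee_pos'];print(p,o['orientation'],o['finger_gap'],o['wrist_force'])
a=snap('scene');w=snap('wrist')
c=np.zeros((600,800,3),np.uint8)
def pt(s):return proj(s,[[p[0],p[1],p[2]-.138],[.5444,-.0194,.116]])
ua=pt(a);uw=pt(w);print(ua,uw)
u=uw[0].astype(int);d=cv2.resize(w['image'][u[1]-60:u[1]+60,u[0]-60:u[0]+60][:,:,::-1],None,fx=3.3,fy=3.3,interpolation=2);c[:396,:396]=d
print(u)
u=ua[0].astype(int);d=cv2.resize(a['image'][u[1]-40:u[1]+40,u[0]-40:u[0]+40][:,:,::-1],None,fx=5,fy=5,interpolation=2);c[:400,400:]=d
print(u)
cv2.imwrite('pics/over.png',c)
E
```

```text
[ 0.54413    -0.01966037  0.2773218 ] [[-9.99999625e-01 -8.65110864e-04  3.53237919e-05]
 [-8.65112691e-04  9.99999624e-01 -5.17449622e-05]
 [-3.52790135e-05 -5.17755019e-05 -9.99999998e-01]] 0.023477033291895925 [-0.35947765  0.5878917  -1.52983595]
[[287.88160342 175.99321681]
 [287.27084159 184.23630645]] [[256.33976329 184.9102453 ]
 [256.56413304 179.10753737]]
[256 184]
[287 175]
```

View pics/over.png

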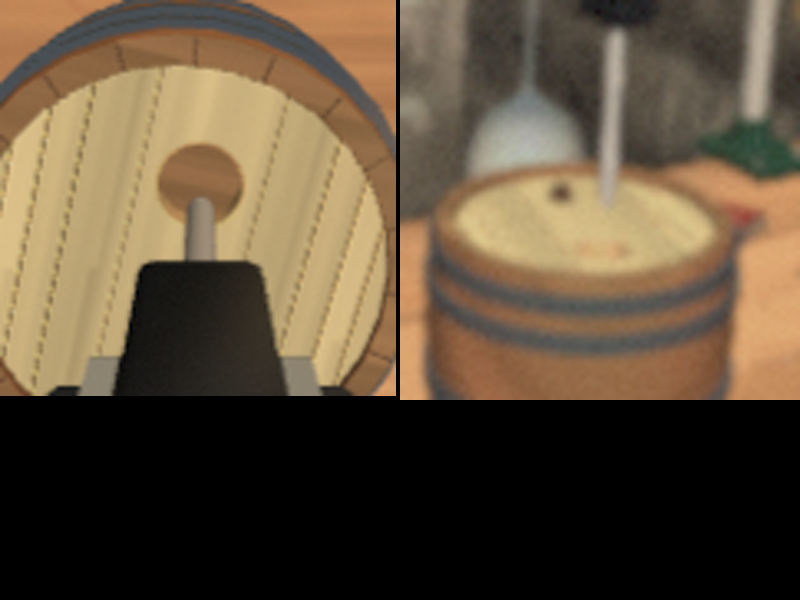

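Tip and hole line up in both views: the hole is at (201,184) and the tip at (201,203) in the crop, as predicted for concentric. I'm lowering 9 cm.

Emit:
step_arm(deltas=[{"fingers": 1.5, "xyz": [0, 0, 0.7], "yaw": 0}, {"fingers": 1.5, "xyz": [0, 0, 1.6], "yaw": 0}, {"fingers": 1.5, "xyz": [0, 0, 2.4], "yaw": 0}, {"fingers": 1.5, "xyz": [0, 0, 3.2], "yaw": 0}, {"fingers": 1.5, "xyz": [0, 0, 4], "yaw": 0}, {"fingers": 1.5, "xyz": [0, 0, 4.5], "yaw": 0}, {"fingers": 1.5, "xyz": [0, 0, 4.5], "yaw": 0}])

```text
time: 18.32
ee_pos: [0.5439, -0.0195, 0.2319]
orientation: [[-1.0, -0.001, -0.001], [-0.001, 1.0, -0.0], [0.001, -0.0, -1.0]]
wrist_force: [-0.0, 0.4, -0.6]
finger_gap: 0.0239
finger_force: 39.3
```

Emit:
step_arm(deltas=[{"fingers": 1.5, "xyz": [0, 0, 0.7], "yaw": 0}, {"fingers": 1.5, "xyz": [0, 0, 1.6], "yaw": 0}, {"fingers": 1.5, "xyz": [0, 0, 2.4], "yaw": 0}, {"fingers": 1.5, "xyz": [0, 0, 3.2], "yaw": 0}, {"fingers": 1.5, "xyz": [0, 0, 4], "yaw": 0}, {"fingers": 1.5, "xyz": [0, 0, 4.5], "yaw": 0}, {"fingers": 1.5, "xyz": [0, 0, 4.5], "yaw": 0}, {"fingers": 1.5, "xyz": [0, 0, 4.5], "yaw": 0}])

```text
time: 19.32
ee_pos: [0.5442, -0.0195, 0.1875]
orientation: [[-1.0, -0.001, 0.0], [-0.001, 1.0, -0.0], [-0.0, -0.0, -1.0]]
wrist_force: [-0.0, -0.2, -0.2]
finger_gap: 0.0236
finger_force: 39.3
```

```bash
python3 - <<'E'
from h import *
o=env.get_obs();p=o['ee_pos'];print(o['time'],p,o['finger_gap'],o['wrist_force'],np.abs(o['joint_velocities']).max())
# check the bung on slate in the scene and the stem/hole centring in the wrist
w=snap('wrist');t=snap('scene')
print(proj(w,[[p[0],p[1],.116],[.5444,-.0194,.116],[.5444,-.0054,.116],[.5444,-.0334,.116],[.5304,-.0194,.116]]).round(1))
G=w['image'].astype(int)
v=int(proj(w,[p[0],p[1],.116])[0][1]);print('row',v,G[v,225:290].sum(1).tolist())
u=proj(t,[[.51,.257,.062],[.51,.257,.025],[.51,.257,.0085]]).astype(int);print([t['image'][b,a].tolist() for a,b in u])
E
```

```text
19.325 [ 0.54424478 -0.01948965  0.18750752] 0.02360081842818023 [-0.01119542 -0.24522374 -0.17248666] 0.0032200870222021598
[[256.5 209.2]
 [256.6 209.3]
 [275.  209.4]
 [238.3 209.3]
 [256.7 191.9]]
row 209 [470, 476, 481, 478, 453, 446, 490, 487, 493, 497, 497, 426, 197, 43, 57, 56, 63, 59, 71, 62, 62, 63, 64, 69, 69, 63, 73, 63, 70, 68, 78, 69, 69, 80, 85, 80, 90, 86, 88, 96, 93, 98, 100, 108, 111, 115, 114, 121, 124, 122, 198, 378, 504, 498, 490, 482, 478, 476, 442, 413, 455, 464, 468, 471, 471]
[[116, 85, 61], [93, 62, 45], [132, 97, 65]]
```

Emit:
step_arm(deltas=[{"fingers": 1.5, "xyz": [0, 0, 0], "yaw": 0}, {"fingers": 1.5, "xyz": [0, 0, 0], "yaw": 0}, {"fingers": 1.5, "xyz": [0, 0, 0], "yaw": 0}, {"fingers": 1.5, "xyz": [0, 0, 0], "yaw": 0}])

```text
time: 19.92
ee_pos: [0.5441, -0.0195, 0.1873]
orientation: [[-1.0, -0.001, -0.0], [-0.001, 1.0, -0.0], [0.0, -0.0, -1.0]]
wrist_force: [-0.3, 0.8, -0.4]
finger_gap: 0.0238
finger_force: 39.3
```

```bash
python3 -c "
from h import *
print(env.get_obs()['ee_pos'],env.sign_off())"
```

```text
the job is handed in; nothing more can be done
[ 0.5440714  -0.01947016  0.18729303] None
```

I handed the job in at about 20 s: the bung stands upright on the near slate, and the gripper holds the probe still and upright, centred in the bung hole with about two thirds of its stem below the mouth and no contact force felt on the way in; sign-off returned no verdict.

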